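# Hang the sample carrier on the changer rail

## Task

Take the sample carrier by its square black knob, lift its hook nose over the raised front lip of the bench rail and lower it behind the lip, then slide it gently along the rail until the nose drops into the notch of the index strip. Leave it hanging there, seated fully home in the notch and let go. Never force it, and leave the other things on the bench alone.

Things in the scene. Friction and masses are not known exactly. Their poses are not given: they have to be found in the camera images.
- carrier_grip (a point): Centre of the black knob (18 x 18 mm, 50 mm high, sides along x and y) on top of the loose sample carrier, which stands on its flat bottom 143 mm below. Carrier axes: z up, x to the side where the hook nose points down. The knob stands on the hook's bridge (24 mm wide, underside 33 mm below this point).
- carrier_nose (a point): Lowest point of the carrier's hook nose, middle of its width, carrier axes; 9 mm to +x and 64 mm below the knob's centre. Nose 6 mm thick (x), 14 mm wide (y), rounded tip, reaching 31 mm below the bridge; free gap of 9 mm between it and the upright plate in front of it.
- carrier: The whole carrier, aluminium, 0.19 to 0.31 kg. Origin at the bottom, below the middle of the upright plate (4 mm thick, 60 mm wide, 118 mm high); knob centre at x +5, z 143 mm. A tray 58 x 66 mm, 26 mm high, juts out to -x at the foot.
- rail: Fixed aluminium changer rail on two posts, 240 mm long. Origin on the bench top, below the lip's rear face, half-way along; y along the rail, z up, x from the lip back across the trough. Front lip x -5 to 0 mm, top at z 170; below it a flat skirt down to z 110. Trough x 0 to 14 mm, back wall behind it to z 179. The carrier may not be pressed on the rail with more than 25 N.
- lip (a point): Middle of the rail lip's top edge, 170 mm above the bench, rail axes. The lip is 5 mm thick. The nose has to pass over it towards +x and come down behind it. Let go, the hung carrier leans about 0.07 rad, its plate against the skirt.
- trough (a point): Point on top of the dark steel index strip in the trough, at z 150 mm, x 7 mm, half-way along the rail. The strip fills the trough's floor and sticks out at the ends. It has one notch right across, at the strip's own middle, 18 mm long (y), floor at z 143 mm. The strip is clamped so that the notch's middle lies at y -40 to +40 mm; where is not reported: look or feel for it.
- beaker: bystander: empty clear beaker, 45 mm wide, 58 mm high, origin under its centre
- tweezers: bystander: tweezers lying on the bench, 125 mm long, origin under the centre
- bottle: bystander: brown bottle with a black cap, 53 mm wide, 105 mm high, origin under its centre
- stapler: bystander: stapler, 135 mm long, 47 mm high, origin under its centre
- jar: bystander: white-capped jar, 62 mm wide, 92 mm high, origin under its centre

How it is judged:
By the outcome, as a careful person would: the job done as asked, in the order asked, and still so for the second after the job is handed in, with the robot touching nothing.
It also fails if it takes over 72 s, if anything falls off the work surface, if the arm or the gripper's body presses on something with over 40 N, if the wrist force passes 120 N, or if a joint passes its speed limit or range.

## Robot

A 6-joint arm with a two-finger parallel gripper is mounted at the origin on a cart in front of the work surface, level with it; the furniture and walls round the work are solid. World frame = base frame: x ahead of the robot, y to its left, z up, the work surface at z = 0. Lengths are in m, angles in rad, forces in N, time in s.
With the tool pointing down it reaches from about 0.25 to 0.8 m from the base axis. Payload 3.9 kg.
Tool frame: the origin (TCP) lies at the very end of the fingers, on their centre line; the grasp point (between the pads) lies 19 mm behind it (bot.grip_point_offset is the z of the grasp point in the tool frame, in m); z points along the fingers, y is the line along which they close (so a half turn about z gives the same grasp; the last joint's range is limited). The gripper opens to 85 mm and grips with 20 to 120 N. Pads are 22 mm wide; open, the fingers measure 114 mm over their backs; the gripper's body (76 mm by 85 mm) begins 54 mm behind the grasp point. The pads swing forward as they close: fully open they stand 13 mm farther back than shut.
Start: joints at [-1.16, 0.26, -0.138, 1.173, 0, 1.571], TCP at [0.21, -0.481, 0.231] pointing down, gripper open.
Joint ranges: [-2.78, 2.78], [-0.83, 1.72], [-1.28, 1.37], [-1.9, 2.12], [-1.57, 1.48], [-3.14, 3.14]. Speed limits (rad/s): [2.57, 2.57, 3.14, 3.14, 3.14, 3.14].

## Interface

Orientations are given as a 3x3 rotation matrix whose columns are the frame's x, y, z axes.
In Python, from cell import bot gives the robot as it stands.
- The arm moves only by the tool arm_command, never from a script. Its arguments are lists of equal length, an entry for each row: "translation": the shift along the tool's x, y, z each as a share of 0.25 m, from -1 to 1, a list of three; "turn": the turn about the tool's z as a share of 180 degrees, from -1 to 1. In form: {"translation": [[tx, ty, tz], ...], "turn": [turn, ...]}. A call has 1 to 20 rows; each row shifts and turns the commanded pose from where the row before left it, along the tool's axes as they then stand; what a row does not reach is not made up. A row lasts 1/12 s, in which the tool goes at most 41.7 mm and 7.16 degrees, less where a joint would pass 70% of its speed; a pose out of reach is approached as far as the arm can. A call with a number of a shift or a turn outside -1 to 1 is refused whole. A call with a gripper value outside its range is refused whole. "hand" is the closure, from 0 (fully open) to 1 (shut), set as the call begins (left out, the last holds). The fingers move at their own pace and stop on an object; the grip force is fixed at half the most. Time passes only in rows, so rows that do not move let the fingers close. It gives the time, the measured TCP pose, the force, the opening and the grip force at its end, in the units of the state.
- bot.read_state(): the state, without advancing time (a new reading comes with each control period).
- bot.read_camera(name): name is "scene" or "top" or "wrist"; returns (picture, depth): 384x512x3 uint8, blue, green, red; 384x512 float32, m along the optical axis (not along the pixel's ray), 0 where there is no reading.
- bot.calibration(name): a dict with "vertical_fov" (degrees; the focal length in pixels is half the picture's height over the tangent of half this angle, whatever the lens; pixels are square), "cx", "cy" (the principal point, pixels), "rvec" (rotation vector, rad) and "tvec" (3), from world to camera coordinates, as OpenCV has them. Camera axes: x right, y down, z forward; pixel columns grow to the right and rows downward; lengths in m; the calibration is good to about 2 mm. A picture is of the moment at which its call begins: read the wrist's pose just before it. calibration takes no time and is no camera call; for the wrist camera it gives the pose at the moment of the call.
- bot.finish_job(): hands the job in; it is judged then, once.
Trained networks look in the newest picture that a camera, given by its name, has taken for a name from the list of things; names that differ only in an ending like _2 or _b are one class to them, and where a whole thing is asked for, a point or a joint stands for the part that bears it (a point fixed in the world has none). Each returns a list of dicts, best first, with "confidence" (0 to 1); they miss things now and then, are a little off and sometimes report something else, mostly with a low value. They report only what shows in the picture. A call takes as long as a camera call.
- bot.trace(camera, label): "mask" (384x512 bool, what is visible of it) and "bbox" ([centre column, centre row, width, height] in pixels, round what is visible of it).
The state is a dict: "clock": time; "qpos": joint angles; "joint_velocities": joint speeds; "effort": joint torques, N m; "position": TCP position; "tool_rot": TCP orientation; "contact_force": force on the tool from outside, world axes, zero at the start; "torque": the same for the moment, N m; "finger_gap": finger opening in m; "grip_force": force on a finger pad.
Only numpy, scipy, OpenCV 4.12 (cv2) and the standard library are available. Lean on these libraries where they do the work, as an engineer would, in place of code of your own. Each camera call takes 0.05 s, during which the arm holds its last target. There are 200 camera calls.

## Working session

There is one attempt and no reset: what is moved stays moved. The work goes in short steps, Python scripts to look and compute and a tool call to move; the robot and the scene stay as the last step left them, time stands still between calls to the robot, and variables do not carry over. Pictures are saved under pics/ and viewed, at most 10 in all, crops included, and the job is handed in when it is done.

Besides the shell and the picture viewer there is one more tool, called after "Emit:" in YAML: its name, and indented under it one key for each argument. arm_command: Moves the arm, as the interface text tells. Shift numbers are shares of 0.25 m and turn numbers shares of 180 degrees, none past 1 either way. Its arguments: {"type":"object","properties":{"translation":{"type":"array"},"turn":{"type":"array"},"hand":{"type":"number"}},"required":["translation","turn"]}

```bash
mkdir -p pics; cat > h.py <<'E'
import numpy as np, cv2
from cell import bot
def cal(n):
    c=bot.calibration(n); R=cv2.Rodrigues(np.array(c["rvec"],float))[0]; t=np.array(c["tvec"],float).ravel()
    f=192/np.tan(np.radians(c["vertical_fov"])/2); return f,c["cx"],c["cy"],R,t
def cloud(n,d,C=None):
    f,cx,cy,R,t=C or cal(n); v,u=np.mgrid[:384,:512]
    P=np.stack([(u-cx)/f*d,(v-cy)/f*d,d],-1); return (P-t)@R
def proj(n,X,C=None):
    f,cx,cy,R,t=C or cal(n); p=R@np.array(X)+t; return p[0]/p[2]*f+cx,p[1]/p[2]*f+cy
E
python3 - <<'E'
from h import *
ims=[]
for n in("scene","top"):
    C=cal(n);im,d=bot.read_camera(n); ims.append(im.copy()); np.savez(n+".npz",im=im,d=d,P=cloud(n,d,C))
    print(n,-C[3].T@C[4])
    P=cloud(n,d,C)
    for l in("carrier","rail","carrier_grip","trough","lip"):
        for r in bot.trace(n,l)[:2]:
            m=r["mask"]&(d>0); Q=P[m]
            print(n,l,round(r["confidence"],2),np.round(r["bbox"]),np.round(np.percentile(Q,[2,50,98],axis=0),3).tolist() if len(Q) else 0)
cv2.imwrite("pics/a.png",np.vstack(ims)[:, :]) if 0 else None
cv2.imwrite("pics/a1.png",cv2.resize(ims[0],(800,600)));cv2.imwrite("pics/a2.png",cv2.resize(ims[1],(800,600)))
s=bot.read_state();print(s["clock"],s["position"],s["tool_rot"])
E
```

```text
scene [-0.15785186  0.66118353  0.74615673]
scene carrier 0.69 [365. 185.  20.  51.] [[0.391, -0.313, 0.003], [0.445, -0.271, 0.029], [0.46, -0.245, 0.166]]
scene rail 0.64 [246. 220.  90.  79.] [[0.484, 0.048, 0.007], [0.515, 0.172, 0.085], [0.582, 0.28, 0.178]]
scene trough 0.89 [246. 220.  95.  80.] [[0.485, 0.047, 0.007], [0.516, 0.173, 0.109], [0.584, 0.282, 0.179]]
scene lip 0.63 [248. 221.  91.  82.] [[0.485, 0.048, 0.007], [0.515, 0.173, 0.088], [0.581, 0.282, 0.179]]
scene lip 0.44 [192. 210.  20.  30.] [[0.689, 0.225, 0.007], [0.701, 0.259, 0.065], [0.742, 0.28, 0.095]]
top [0.41336006 0.10720533 1.54604193]
top rail 0.77 [240. 198.  96.  34.] [[0.487, 0.038, 0.002], [0.524, 0.162, 0.015], [0.588, 0.299, 0.182]]
top trough 0.8 [239. 201.  94.  34.] [[0.484, 0.035, 0.002], [0.523, 0.162, 0.015], [0.588, 0.289, 0.182]]
top trough 0.42 [365. 230.  26.  22.] [[0.393, -0.313, -0.003], [0.426, -0.276, 0.006], [0.462, -0.245, 0.17]]
top lip 0.77 [240. 201.  91.  34.] [[0.487, 0.035, 0.004], [0.524, 0.161, 0.015], [0.588, 0.287, 0.182]]
top lip 0.51 [164. 218.  35.  31.] [[0.421, 0.386, -0.0], [0.463, 0.443, 0.043], [0.506, 0.5, 0.052]]
0.6 [ 0.20964525 -0.48130586  0.23128281] [[ 9.16813846e-01  3.99314877e-01  1.79855642e-05]
 [ 3.99314875e-01 -9.16813846e-01  4.81322118e-05]
 [ 3.57093225e-05 -3.69463749e-05 -9.99999999e-01]]
```

View pics/a1.png

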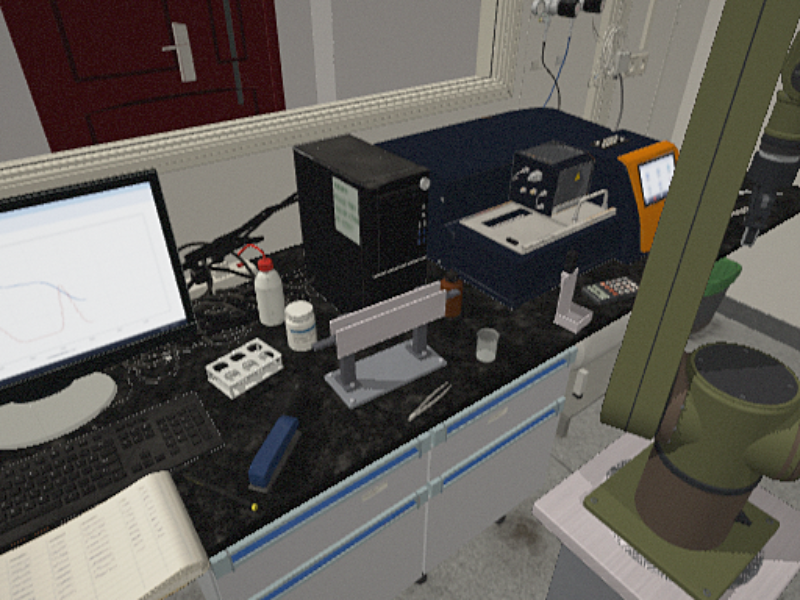

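View pics/a2.png

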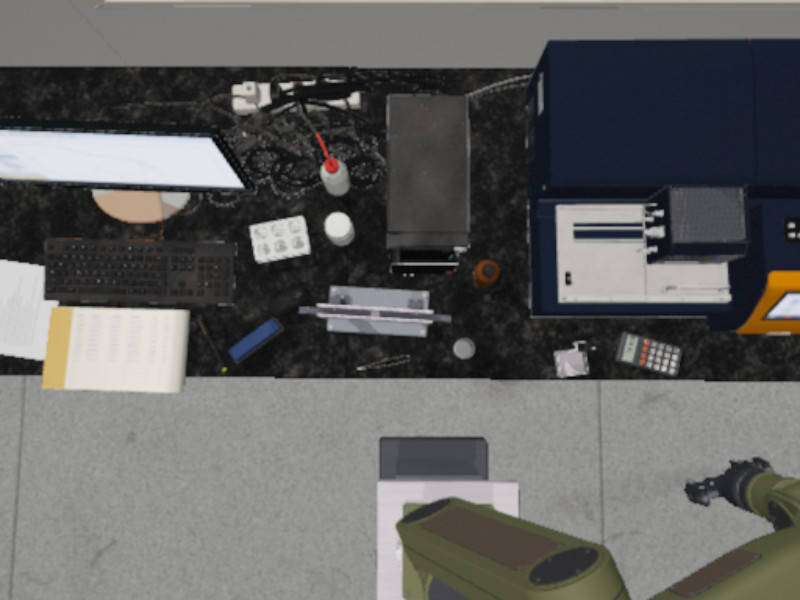

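The scene picture shows the rail at about (388,330) and the carrier at (570,300). The top picture shows the strip's ends sticking out at about (302,311) and (450,318), with the carrier at (573,358).

```bash
python3 - <<'E'
from h import *
t=np.load("top.npz");s=np.load("scene.npz")
a=cv2.resize(t["im"][180:235,180:300],(800,367),interpolation=cv2.INTER_CUBIC)
b=cv2.resize(t["im"][205:250,345:405],(390,230),interpolation=cv2.INTER_CUBIC)
c=cv2.resize(s["im"][155:215,340:410],(390,230),interpolation=cv2.INTER_CUBIC)
cv2.imwrite("pics/b.png",np.vstack([a,np.hstack([b,c,np.zeros((230,20,3),np.uint8)])]))
for n,D in(("top",t),("scene",s)):
    P=D["P"];x,y,z=P[...,0],P[...,1],P[...,2];ok=D["d"]>0
    m=ok&(x>.36)&(x<.5)&(y>-.34)&(y<-.22)&(z>.012)
    for lo,hi in((.015,.04),(.04,.11),(.11,.135),(.14,.19)):
        Q=P[m&(z>lo)&(z<hi)]
        if len(Q)>3: r=cv2.minAreaRect(Q[:,:2].astype(np.float32)*1000);print(n,lo,len(Q),np.round(Q.min(0),3),np.round(Q.max(0),3),np.round(r[0]),np.round(r[1]),round(r[2],1))
    m=ok&(x>.46)&(x<.6)&(y>.0)&(y<.34)
    for lo,hi in((.006,.04),(.115,.155),(.155,.166),(.165,.174),(.174,.19)):
        Q=P[m&(z>lo)&(z<hi)]
        if len(Q)>3:
            r=cv2.minAreaRect(Q[:,:2].astype(np.float32)*1000);print(n,lo,len(Q),np.round(np.percentile(Q,[2,98],axis=0),3).tolist(),np.round(r[0]),np.round(r[1]),round(r[2],1))
E
```

```text
top 0.015 65 [ 0.39  -0.314  0.017] [ 0.45  -0.242  0.035] [ 422. -279.] [58. 67.] 7.9
top 0.04 8 [ 0.445 -0.268  0.045] [ 0.462 -0.246  0.103] [ 451. -259.] [ 8. 28.] 36.9
top 0.11 33 [ 0.444 -0.305  0.113] [ 0.464 -0.247  0.134] [ 455. -274.] [20. 58.] 10.9
top 0.14 44 [ 0.444 -0.285  0.145] [ 0.463 -0.264  0.174] [ 453. -275.] [18. 19.] 10.5
top 0.006 1235 [[0.479, 0.046, 0.006], [0.591, 0.334, 0.024]] [531. 171.] [138. 338.] 0.3
top 0.115 423 [[0.502, 0.012, 0.119], [0.532, 0.314, 0.154]] [526. 163.] [316.  39.] 86.8
top 0.155 77 [[0.503, 0.021, 0.155], [0.551, 0.311, 0.166]] [528. 164.] [311.  43.] 86.7
top 0.165 193 [[0.503, 0.058, 0.166], [0.553, 0.276, 0.174]] [528. 163.] [237.  43.] 86.8
top 0.174 172 [[0.505, 0.048, 0.174], [0.541, 0.276, 0.185]] [526. 162.] [239.  39.] 87.1
scene 0.015 170 [ 0.388 -0.316  0.015] [ 0.455 -0.243  0.04 ] [ 421. -281.] [59. 72.] 6.4
scene 0.04 154 [ 0.442 -0.307  0.041] [ 0.466 -0.245  0.11 ] [ 456. -275.] [22. 63.] 7.5
scene 0.11 60 [ 0.443 -0.305  0.11 ] [ 0.462 -0.247  0.134] [ 453. -276.] [18. 58.] 4.1
scene 0.14 66 [ 0.442 -0.286  0.14 ] [ 0.461 -0.264  0.17 ] [ 453. -274.] [19. 21.] 11.9
scene 0.006 1642 [[0.483, 0.058, 0.007], [0.586, 0.331, 0.033]] [538. 193.] [293. 108.] 87.3
scene 0.115 887 [[0.501, 0.018, 0.116], [0.529, 0.314, 0.154]] [515. 162.] [322.  25.] 86.4
scene 0.155 382 [[0.5, 0.048, 0.155], [0.533, 0.281, 0.166]] [517. 162.] [240.  27.] 87.0
scene 0.165 384 [[0.501, 0.05, 0.165], [0.547, 0.279, 0.174]] [527. 162.] [240.  45.] 87.1
scene 0.174 204 [[0.519, 0.047, 0.174], [0.534, 0.278, 0.182]] [527. 162.] [240.   9.] 86.9
```

View pics/b.png

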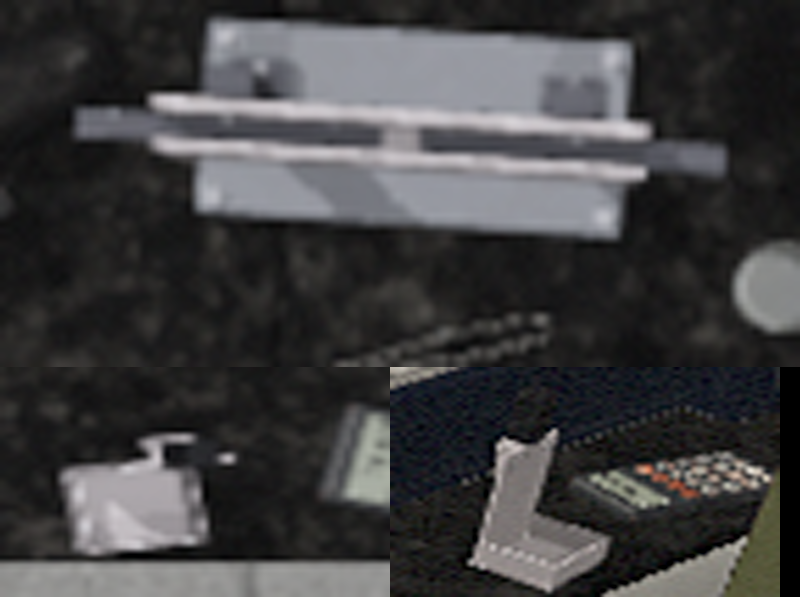

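The crop shows the strip spanning columns 75–725 and the rail 150–650. The notch is a lighter patch at about (403,138), close to the rail's middle. I'll raise the arm and turn it to match the carrier.

Emit:
arm_command:
  translation:
    - [0, 0, -0.09]
    - [0, 0, -0.09]
    - [0, 0, -0.09]
    - [0, 0, 0]
  turn: [0.029, 0.029, 0.029, 0]
  hand: 0

```text
clock: 0.93
position: [0.2105, -0.4833, 0.3033]
tool_rot: [[0.991, 0.135, 0.003], [0.135, -0.991, -0.007], [0.002, 0.007, -1.0]]
contact_force: [0.4, -0.8, 0.2]
finger_gap: 0.0853
grip_force: 0.0
```

```bash
python3 - <<'E'
from h import *
s=bot.read_state();print(s["clock"],s["position"],s["qpos"],np.degrees(np.arctan2(s["tool_rot"][1][0],s["tool_rot"][0][0])))
th=np.radians(-3.0);ex=np.array([np.cos(th),np.sin(th)]);ey=np.array([-ex[1],ex[0]])
t=np.load("top.npz")
for n in("top","scene"):
    D=np.load(n+".npz");P=D["P"];q=(P[...,:2]-[.52,.162]);u=q@ex;v=q@ey;z=P[...,2]
    m=(D["d"]>0)&(abs(v)<.1)
    for lo,hi in((.12,.15),(.15,.162),(.164,.173),(.175,.183)):
        k=m&(z>lo)&(z<hi)&(abs(u)<.05)
        if k.sum()>5:
            print(n,lo,k.sum(),np.histogram(u[k],np.arange(-.03,.03,.004)))
            A=np.polyfit(v[k&(u<0)],u[k&(u<0)],1) if (k&(u<0)).sum()>20 else 0;print(A)
    k=(D["d"]>0)&(abs(u)<.03)&(z>.165)&(z<.185);print("ends",np.sort(v[k])[[0,3,6,-7,-4,-1]])
    k=(D["d"]>0)&(abs(u)<.03)&(z>.13)&(z<.158)&(abs(v)>.123);print("strip",np.sort(v[k])[[0,1,3,6,-7,-4,-2,-1]] , z[k].mean())
# brightness along trough at strip row
C=cal("top");im=cv2.cvtColor(t["im"],cv2.COLOR_BGR2GRAY).astype(np.float32)
for uu in (.0,.004,.008):
    vs=np.arange(-.05,.051,.003);L=[]
    for v in vs:
        X=np.array([.52,.162])+uu*ex+v*ey;p=proj("top",[X[0],X[1],.148],C)
        L.append(int(cv2.getRectSubPix(im,(1,1),p)[0,0]))
    print(uu,L)
E
```

```text
0.9333 [ 0.21054327 -0.48332994  0.30331485] [-1.15997145e+00  2.38442630e-01  1.92699680e-02  1.34390211e+00
 -3.37351294e-06  1.84665237e+00] 7.733590820953908
top 0.12 130 (array([ 0,  0,  0,  0, 32,  5, 29, 29, 30,  1,  0,  1,  1,  2]), array([-0.03 , -0.026, -0.022, -0.018, -0.014, -0.01 , -0.006, -0.002,
        0.002,  0.006,  0.01 ,  0.014,  0.018,  0.022,  0.026]))
[ 0.00618263 -0.00704657]
top 0.15 170 (array([ 0,  0,  0,  0, 13, 11, 48, 46, 45,  7,  0,  0,  0,  0]), array([-0.03 , -0.026, -0.022, -0.018, -0.014, -0.01 , -0.006, -0.002,
        0.002,  0.006,  0.01 ,  0.014,  0.018,  0.022,  0.026]))
[-0.0030714  -0.00511348]
top 0.164 166 (array([ 0,  0,  0,  0, 59, 26,  0,  0, 11,  4,  9, 13,  9, 19]), array([-0.03 , -0.026, -0.022, -0.018, -0.014, -0.01 , -0.006, -0.002,
        0.002,  0.006,  0.01 ,  0.014,  0.018,  0.022,  0.026]))
[ 0.00211545 -0.0109052 ]
top 0.175 111 (array([ 0,  0,  0,  0,  5,  2,  0,  0,  9, 67, 23,  1,  0,  4]), array([-0.03 , -0.026, -0.022, -0.018, -0.014, -0.01 , -0.006, -0.002,
        0.002,  0.006,  0.01 ,  0.014,  0.018,  0.022,  0.026])
[... 1210 characters left out ...]
0.026]))
0
ends [-0.11974539 -0.11913995 -0.11642357  0.11858596  0.1196473   0.12024369]
strip [-0.87555517 -0.87213326 -0.86650346 -0.85818765  0.15785567  0.15924014
  0.16030085  0.16085977] 0.14348003095857004
0.0 [73, 73, 73, 73, 74, 73, 74, 74, 75, 77, 76, 74, 73, 78, 99, 135, 149, 149, 148, 147, 123, 91, 77, 75, 75, 76, 76, 76, 80, 78, 76, 76, 75, 74]
0.004 [112, 106, 104, 107, 108, 102, 97, 95, 94, 98, 100, 96, 90, 91, 105, 134, 147, 149, 145, 141, 129, 115, 107, 104, 99, 95, 94, 94, 102, 100, 94, 88, 88, 92]
0.008 [187, 178, 174, 175, 177, 173, 169, 169, 172, 175, 179, 180, 179, 179, 179, 182, 187, 189, 183, 175, 173, 173, 173, 172, 169, 166, 167, 170, 175, 179, 179, 177, 178, 179]
```

Emit:
arm_command:
  translation:
    - [0, 0, 0]
    - [0, 0, 0]
    - [0, 0, 0]
    - [0, 0, 0]
    - [0, 0, 0]
    - [0, 0, 0]
    - [0, 0, 0]
    - [0, 0, 0]
    - [0, 0, 0]
    - [0, 0, 0]
    - [0, 0, 0]
    - [0, 0, 0]
    - [0, 0, 0]
  turn: [-0.0385, -0.0385, -0.0385, -0.0385, -0.0385, -0.0385, -0.0385, -0.0385, -0.0385, -0.0385, -0.0385, -0.0385, -0.0385]

```text
clock: 2.02
position: [0.2096, -0.4811, 0.2982]
tool_rot: [[-0.145, 0.989, -0.0], [0.989, 0.145, 0.001], [0.001, -0.0, -1.0]]
contact_force: [-0.0, 0.3, 1.0]
finger_gap: 0.0851
grip_force: 0.0
```

Emit:
arm_command:
  translation:
    - [0, 0, 0]
    - [0, 0, 0]
    - [0, 0, 0]
    - [0, 0, 0]
    - [0, 0, 0]
    - [0, 0, 0]
    - [0, 0, 0]
    - [0, 0, 0]
    - [0, 0, 0]
    - [0, 0, 0]
    - [0, 0, 0]
    - [0, 0, 0]
    - [0, 0, 0]
  turn: [-0.0385, -0.0385, -0.0385, -0.0385, -0.0385, -0.0385, -0.0385, -0.0385, -0.0385, -0.0385, -0.0385, -0.0385, -0.0385]

```text
clock: 3.1
position: [0.2096, -0.4811, 0.2982]
tool_rot: [[-0.989, -0.147, -0.0], [-0.147, 0.989, 0.001], [0.0, 0.001, -1.0]]
contact_force: [-0.1, -0.3, 0.2]
finger_gap: 0.085
grip_force: 0.0
```

Emit:
arm_command:
  translation:
    - [-0.09, 0.057, 0]
    - [-0.09, 0.057, 0]
    - [-0.09, 0.057, 0]
    - [-0.09, 0.057, 0]
    - [-0.09, 0.057, 0]
    - [-0.09, 0.057, 0.02]
    - [-0.09, 0.057, 0.02]
    - [-0.09, 0.057, 0.02]
    - [-0.09, 0.057, 0.02]
    - [-0.09, 0.057, 0.02]
    - [-0.09, 0.057, 0.02]
    - [-0.09, 0.057, 0.02]
    - [0, 0, 0]
    - [0, 0, 0]
  turn: [0, 0, 0, 0, 0, 0, 0, 0, 0, 0, 0, 0, 0, 0]

```text
clock: 4.27
position: [0.4534, -0.2731, 0.2628]
tool_rot: [[-0.99, -0.144, -0.001], [-0.144, 0.99, 0.001], [0.001, 0.001, -1.0]]
contact_force: [0.1, -0.5, 0.7]
finger_gap: 0.0852
grip_force: 0.0
```

```bash
python3 - <<'E'
from h import *
s=bot.read_state();print(s["clock"],s["position"],s["qpos"],np.degrees(np.arctan2(s["tool_rot"][1][0],s["tool_rot"][0][0])))
C=cal("wrist");im,d=bot.read_camera("wrist");P=cloud("wrist",d,C);np.savez("w1.npz",im=im,d=d,P=P)
cv2.imwrite("pics/w1.png",im);ok=d>0
z=P[...,2]
for lo,hi in((.015,.035),(.108,.13),(.155,.18)):
    m=ok&(z>lo)&(z<hi)&(abs(P[...,0]-.43)<.06)&(abs(P[...,1]+.275)<.05);Q=P[m]
    if len(Q)>5:
        r=cv2.minAreaRect(Q[:,:2].astype(np.float32)*1000);print(lo,len(Q),np.round(Q.min(0),3),np.round(Q.max(0),3),np.round(r[0],1),np.round(r[1]),round(r[2],1),np.median(Q[:,2]))
E
```

```text
4.2667 [ 0.45342747 -0.27309619  0.26284219] [-5.41940636e-01  2.57522757e-01 -5.90833153e-02  1.25576614e+00
 -2.69604729e-04 -6.85942627e-01] -171.7492500137204
0.015 503 [ 0.387 -0.316  0.015] [ 0.451 -0.244  0.035] [ 418.7 -279.9] [56. 66.] 7.2 0.025990970957660734
0.108 340 [ 0.44  -0.306  0.108] [ 0.464 -0.246  0.13 ] [ 452.3 -275.3] [21. 59.] 6.7 0.11796736814836449
0.155 522 [ 0.441 -0.285  0.155] [ 0.461 -0.266  0.17 ] [ 450.7 -275.7] [18. 17.] 8.4 0.16808792640994602
```

View pics/w1.png

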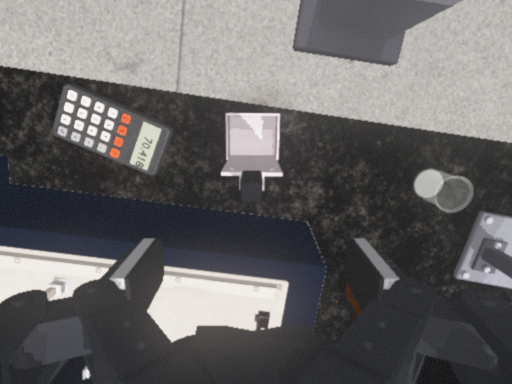

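The wrist picture shows the knob at (251,185) between the open fingers at (138,270) and (375,265). The dark blue instrument's edge lies just beyond it at row 215, so I'll check its height.

```bash
python3 - <<'E'
from h import *
for n in("w1","top","scene"):
    D=np.load(n+".npz");P=D["P"];k=(D["d"]>0)&(P[...,1]<-.19)&(P[...,1]>-.36)&(P[...,0]>.47)&(P[...,0]<.56)&(P[...,2]<.4)
    for a in np.arange(.47,.56,.01):
        q=P[k&(P[...,0]>=a)&(P[...,0]<a+.01)][:,2]
        if len(q):print(n,round(a,2),len(q),np.round(np.percentile(q,[50,98]),3))
    k=(D["d"]>0)&(P[...,1]<.22)&(P[...,1]>.04)&(P[...,0]>.56)&(P[...,0]<.66)&(P[...,2]<.6)&(P[...,2]>.05)
    if k.sum():print("PC",np.percentile(P[k],[1,99],axis=0))
E
```

```text
w1 0.47 1015 [0.001 0.337]
w1 0.48 699 [0.    0.002]
w1 0.49 692 [0.    0.002]
w1 0.5 699 [0.    0.002]
w1 0.51 819 [0.    0.002]
w1 0.52 7776 [0.092 0.137]
w1 0.53 1478 [0.136 0.138]
w1 0.54 2258 [0.138 0.149]
w1 0.55 1407 [0.148 0.15 ]
top 0.47 141 [0.    0.008]
top 0.48 113 [0.001 0.007]
top 0.49 125 [0.    0.007]
top 0.5 142 [0.001 0.008]
top 0.51 141 [0.001 0.007]
top 0.52 291 [0.07  0.141]
top 0.53 160 [0.137 0.142]
top 0.54 159 [0.137 0.143]
top 0.55 166 [0.148 0.155]
PC [[0.62226477 0.04034264 0.05434566]
 [0.65962292 0.1331446  0.3655748 ]]
scene 0.47 114 [-0.791  0.003]
scene 0.48 122 [-0.792  0.003]
scene 0.49 122 [-0.784  0.003]
scene 0.5 79 [0.    0.005]
scene 0.51 66 [0.001 0.004]
scene 0.52 915 [0.076 0.137]
scene 0.53 166 [0.111 0.139]
scene 0.54 118 [0.137 0.15 ]
scene 0.55 133 [0.141 0.151]
PC [[0.62102597 0.04143109 0.10347539]
 [0.65894962 0.13342318 0.36214992]]
```

Emit:
arm_command:
  translation:
    - [0.0112, -0.0084, 0.03]
    - [0, 0, 0.073]
    - [0, 0, 0.073]
    - [0, 0, 0.073]
    - [0, 0, 0.073]
    - [0, 0, 0.073]
    - [0, 0, 0.073]
    - [0, 0, 0.073]
    - [0, 0, 0]
  turn: [0.003, 0, 0, 0, 0, 0, 0, 0, 0]

```text
clock: 5.07
position: [0.4469, -0.2762, 0.125]
tool_rot: [[-0.992, -0.129, -0.006], [-0.129, 0.992, 0.003], [0.005, 0.004, -1.0]]
contact_force: [-0.7, 0.6, 0.2]
finger_gap: 0.0854
grip_force: 0.0
```

Emit:
arm_command:
  translation:
    - [0, 0, 0]
    - [0, 0, 0]
    - [0, 0, 0]
    - [0, 0, 0]
    - [0, 0, 0]
    - [0, 0, 0]
    - [0, 0, 0]
    - [0, 0, 0]
    - [0, 0, 0]
    - [0, 0, 0]
    - [0, 0, 0]
    - [0, 0, 0]
  turn: [0, 0, 0, 0, 0, 0, 0, 0, 0, 0, 0, 0]
  hand: 1

```text
clock: 6.07
position: [0.4511, -0.2765, 0.1294]
tool_rot: [[-0.991, -0.131, 0.001], [-0.131, 0.991, -0.0], [-0.001, -0.0, -1.0]]
contact_force: [-0.7, 0.7, 5.8]
finger_gap: 0.0172
grip_force: 59.1
```

Emit:
arm_command:
  translation:
    - [0, 0, -0.02]
    - [0, 0, -0.04]
    - [0, 0, -0.07]
    - [0, 0, -0.09]
    - [0, 0, -0.09]
    - [0, 0, -0.09]
    - [0, 0, -0.08]
    - [0, 0, -0.05]
    - [0, 0, -0.02]
    - [0, 0, 0]
    - [0, 0, 0]
    - [0, 0, 0]
    - [0, 0, 0]
  turn: [0, 0, 0, 0, 0, 0, 0, 0, 0, 0.019, 0.019, 0.02, 0]

```text
clock: 7.15
position: [0.45, -0.2764, 0.2654]
tool_rot: [[-0.999, 0.052, -0.001], [0.052, 0.999, 0.001], [0.001, 0.001, -1.0]]
contact_force: [-0.1, -0.3, -2.7]
finger_gap: 0.0173
grip_force: 58.7
```

Emit:
arm_command:
  translation:
    - [0.0, 0.03, 0]
    - [0.005, 0.06, 0]
    - [0.005, 0.09, 0]
    - [0.005, 0.1, 0]
    - [0.005, 0.1, 0]
    - [0.005, 0.1, 0]
    - [0.005, 0.11, 0]
    - [0.005, 0.11, 0]
    - [0.005, 0.11, 0]
    - [0.005, 0.11, 0]
    - [0.003, 0.11, 0]
    - [0, 0.11, 0]
    - [0, 0.11, 0]
    - [0, 0.1, 0]
    - [0, 0.1, 0]
    - [0, 0.09, 0]
    - [0, 0.07, 0]
    - [0, 0.036, 0]
    - [0, 0, 0]
    - [0, 0, 0]
  turn: [0, 0, 0, 0, 0, 0, 0, 0, 0, 0, 0, 0, 0, 0, 0, 0, 0, 0, 0, 0]

```text
clock: 8.82
position: [0.4588, 0.135, 0.2659]
tool_rot: [[-0.999, 0.049, -0.001], [0.049, 0.999, -0.001], [0.001, -0.001, -1.0]]
contact_force: [0.1, 0.0, -3.1]
finger_gap: 0.0171
grip_force: 58.9
```

```bash
python3 - <<'E'
from h import *
s=bot.read_state();print(s["clock"],s["position"],s["qpos"],s["contact_force"],s["torque"],s["finger_gap"],np.degrees(np.arctan2(s["tool_rot"][1][0],s["tool_rot"][0][0])))
C=cal("wrist");im,d=bot.read_camera("wrist");P=cloud("wrist",d,C);np.savez("w2.npz",im=im,d=d,P=P)
C2=cal("scene");im2,d2=bot.read_camera("scene");np.savez("s2.npz",im=im2,d=d2,P=cloud("scene",d2,C2))
print("cam",-C[3].T@C[4])
cv2.imwrite("pics/w2.png",np.hstack([cv2.resize(im,(400,300)),cv2.resize(im2[120:270,180:380],(400,300))]))
E
```

```text
8.8167 [0.45880046 0.13504939 0.26589783] [ 2.86713622e-01  1.67281570e-01 -1.69409113e-01  1.23500423e+00
 -6.64837205e-04  3.36003824e-01] [ 0.0542196   0.02789843 -3.08543685] [-0.04635366 -0.01061161  0.01694855] 0.017099876352057654 177.17587991188108
cam [0.39200682 0.13859152 0.40898845]
```

View pics/w2.png

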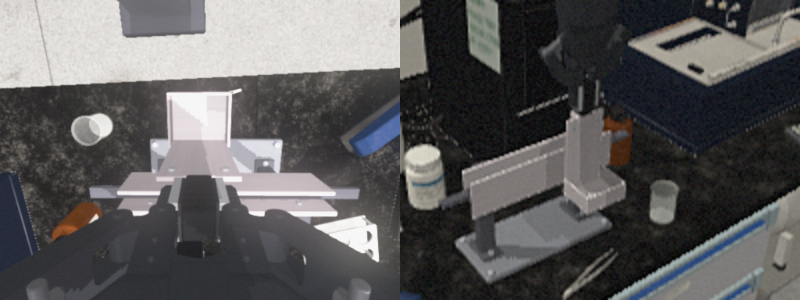

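The carrier hangs upright in front of the rail (lip rows about 183 and 207 in the wrist view). I'll now measure the plate face and lip edges from these views.

```bash
python3 - <<'E'
from h import *
th=np.radians(-3.0);ex=np.array([np.cos(th),np.sin(th)]);ey=np.array([-ex[1],ex[0]])
T=np.array([.4588,.13505])
for n in("w2","s2"):
    D=np.load(n+".npz");P=D["P"];q=P[...,:2]-[.512,.1624];u=q@ex;v=q@ey;z=P[...,2];ok=D["d"]>0
    tu,tv=(T-[.512,.1624])@ex,(T-[.512,.1624])@ey
    k=ok&(abs(v-tv)<.027)&(abs(u-tu+.007)<.008)&(z>.17)&(z<.235)
    A=np.linalg.lstsq(np.c_[v[k]-tv,z[k]-.2,np.ones(k.sum())],u[k]-tu,rcond=None)[0] if k.sum()>30 else None
    print(n,"tcp rail",tu,tv,"plate front u=",k.sum(),A, "expect -.007")
    k=ok&(abs(v-tv)<.05)&(abs(u-tu)<.03)&(z>.16)&(z<.25);print("v range",np.percentile(v[k]-tv,[1,99]))
    k=ok&(abs(v)<.11)&(z>.1685-.003)&(z<.174)&(abs(v+.03)>.04)&(u>-.02)&(u<.01)
    if k.sum()>20: print("lip top u",k.sum(),np.percentile(u[k],[3,25,50,75,97]),np.polyfit(v[k],u[k],1),np.median(z[k]))
    k=ok&(abs(v)<.11)&(z>.176)&(z<.184)&(abs(v+.03)>.04)&(abs(u-.016)<.015)
    if k.sum()>20: print("back top u",k.sum(),np.percentile(u[k],[3,25,50,75,97]),np.polyfit(v[k],u[k],1),np.median(z[k]))
    k=ok&(z>.12)&(z<.162)&(abs(v)<.115)&(v>.02)&(u<-.001)&(u>-.012)
    if k.sum()>20: print("skirt u",k.sum(),np.percentile(u[k],[3,50,97]),np.polyfit(v[k],u[k],1))
E
```

```text
w2 tcp rail -0.05169570284569884 -0.030096790647662193 plate front u= 2041 [-0.00311212  0.00343168 -0.00655576] expect -.007
v range [-0.0315459  0.0322346]
lip top u 1164 [-0.00791064 -0.00732849 -0.00630194 -0.00461632 -0.0028562 ] [ 0.00307862 -0.00589841] 0.1698750376894212
back top u 651 [0.0110996  0.01183057 0.01294578 0.01459478 0.01659672] [0.00343532 0.01317088] 0.1790580838418733
skirt u 1694 [-0.00794054 -0.00741869 -0.00687563] [ 0.00199712 -0.007551  ]
s2 tcp rail -0.05169570284569884 -0.030096790647662193 plate front u= 312 [-0.00888187  0.00223777 -0.00407612] expect -.007
v range [-0.0314674   0.03201966]
lip top u 81 [-0.00713413 -0.00557436 -0.00445979 -0.00334045 -0.00074307] [ 0.00249402 -0.00450636] 0.1696592933522111
back top u 74 [0.01223634 0.0133787  0.01473094 0.01603779 0.01888171] [0.00184248 0.01480113] 0.17890463192628053
skirt u 350 [-0.0072868  -0.00504071 -0.00290401] [ 0.00366853 -0.00530974]
```

Emit:
arm_command:
  translation:
    - [-0.015, 0, 0]
    - [-0.025, 0, 0]
    - [-0.03, 0, 0]
    - [-0.03, 0, 0]
    - [-0.03, 0, 0]
    - [-0.025, 0, 0]
    - [-0.015, 0, 0]
    - [-0.008, 0, 0]
    - [0, 0, 0]
    - [0, 0, 0.02]
    - [0, 0, 0.03]
    - [0, 0, 0.03]
    - [0, 0, 0.02]
    - [0, 0, 0]
    - [0, 0, 0]
  turn: [0, 0, 0, 0, 0, 0, 0, 0, 0, 0, 0, 0, 0, 0, 0]

```text
clock: 10.17
position: [0.5034, 0.1326, 0.2404]
tool_rot: [[-0.999, 0.051, -0.001], [0.051, 0.999, -0.0], [0.001, -0.0, -1.0]]
contact_force: [0.2, 0.0, -2.1]
finger_gap: 0.0175
grip_force: 58.9
```

```bash
cat > m.py <<'E'
from h import *
th=np.radians(-3.0);ex=np.array([np.cos(th),np.sin(th)]);ey=np.array([-ex[1],ex[0]])
s=bot.read_state();p=np.array(s["position"]);q=p[:2]-[.512,.1624]
print("t",s["clock"],"tcp rail mm",np.round(np.r_[q@ex,q@ey,p[2]]*1000,2),"F",np.round(s["contact_force"],1),"yaw",np.degrees(np.arctan2(s["tool_rot"][1][0],s["tool_rot"][0][0])))
E
python3 - <<'E'
from m import *
C=cal("wrist");im,d=bot.read_camera("wrist");P=cloud("wrist",d,C)
tu,tv=q@ex,q@ey
w=P[...,:2]-[.512,.1624];u=w@ex;v=w@ey;z=P[...,2];ok=d>0
k=ok&(abs(v-tv)<.027)&(abs(u-tu+.007)<.008)&(z>p[2]-.06)&(z<p[2]-.03)
print("plate front-tu",k.sum(),np.median(u[k])-tu)
k=ok&(abs(v)<.11)&(z>.1665)&(z<.174)&(abs(v-tv)>.04)&(u>-.02)&(u<.01)
print("lip",k.sum(),np.percentile(u[k],[3,50,97]),np.median(z[k]))
k=ok&(abs(v)<.11)&(z>.176)&(z<.184)&(abs(v-tv)>.04)&(abs(u-.016)<.015)
print("back",k.sum(),np.percentile(u[k],[3,50,97]))
# depth of strip along v
k=ok&(u>.000)&(u<.010)&(z>.135)&(z<.158)
for a in np.arange(-.02,.05,.003):
    j=k&(v>=a)&(v<a+.003)
    if j.sum()>3: print(round(a+.0015,4),j.sum(),round(float(np.median(z[j])),4))
cv2.imwrite("pics/w3.png",cv2.resize(im,(800,600)))
E
```

```text
t 10.1667 tcp rail mm [ -7.07 -30.22 240.42] F [ 0.2  0.  -2.1] yaw 177.08487447663134
plate front-tu 1167 -0.006539830110390279
lip 1421 [-0.00772435 -0.00576123 -0.00284735] 0.17004671729648702
back 1717 [0.01119991 0.01360721 0.0171075 ]
0.0085 6 0.1495
0.0115 21 0.1508
0.0145 28 0.1505
0.0175 27 0.1507
0.0205 24 0.1505
0.0235 27 0.1506
0.0265 25 0.1505
0.0295 24 0.1507
0.0325 25 0.1505
0.0355 28 0.1504
0.0385 26 0.1506
0.0415 26 0.1504
0.0445 26 0.1505
0.0475 26 0.1506
0.0505 24 0.1503
```

Emit:
arm_command:
  translation:
    - [0, 0, 0.015]
    - [0, 0, 0.02]
    - [0, 0, 0.02]
    - [0, 0, 0.02]
    - [0, 0, 0.02]
    - [0, 0, 0.02]
    - [0, 0, 0.015]
    - [0, 0, 0.01]
    - [0, 0, 0]
    - [0, 0, 0]
  turn: [0, 0, 0, 0, 0, 0, 0, 0, 0, 0]

```text
clock: 11.05
position: [0.5039, 0.1327, 0.2059]
tool_rot: [[-0.999, 0.051, -0.0], [0.051, 0.999, -0.0], [0.0, -0.0, -1.0]]
contact_force: [-0.2, -0.6, -2.8]
finger_gap: 0.0173
grip_force: 59.0
```

```bash
python3 m.py
```

```text
t 11.05 tcp rail mm [ -6.49 -30.11 205.95] F [-0.2 -0.6 -2.8] yaw 177.0758824663103
```

Down 1 mm per row to feel the strip (expected at TCP z of about 0.2004).

Emit:
arm_command:
  translation:
    - [0, 0, 0.004]
    - [0, 0, 0.004]
    - [0, 0, 0.004]
    - [0, 0, 0.004]
    - [0, 0, 0]
    - [0, 0, 0]
  turn: [0, 0, 0, 0, 0, 0]

```text
clock: 11.55
position: [0.5039, 0.1326, 0.202]
tool_rot: [[-0.999, 0.051, -0.0], [0.051, 0.999, -0.0], [0.0, -0.0, -1.0]]
contact_force: [-0.4, -0.3, -2.5]
finger_gap: 0.0173
grip_force: 59.0
```

Emit:
arm_command:
  translation:
    - [0, 0, 0.004]
    - [0, 0, 0]
    - [0, 0, 0]
  turn: [0, 0, 0]

```text
clock: 11.8
position: [0.5039, 0.1327, 0.201]
tool_rot: [[-0.999, 0.051, -0.0], [0.051, 0.999, -0.0], [0.0, -0.0, -1.0]]
contact_force: [-0.3, 0.6, -2.8]
finger_gap: 0.0175
grip_force: 59.0
```

Emit:
arm_command:
  translation:
    - [0, 0, 0.003]
    - [0, 0, 0]
    - [0, 0, 0]
  turn: [0, 0, 0]

```text
clock: 12.05
position: [0.504, 0.1327, 0.2004]
tool_rot: [[-0.999, 0.051, 0.0], [0.051, 0.999, 0.0], [-0.0, 0.0, -1.0]]
contact_force: [0.6, -0.2, -1.9]
finger_gap: 0.0175
grip_force: 59.0
```

Emit:
arm_command:
  translation:
    - [0, 0, 0.002]
    - [0, 0, 0]
    - [0, 0, 0]
  turn: [0, 0, 0]

```text
clock: 12.3
position: [0.5041, 0.1327, 0.2002]
tool_rot: [[-0.999, 0.051, 0.001], [0.051, 0.999, 0.0], [-0.001, 0.0, -1.0]]
contact_force: [-1.6, -0.1, 2.1]
finger_gap: 0.017
grip_force: 59.6
```

Emit:
arm_command:
  translation:
    - [0, 0, 0.002]
    - [0, 0, 0]
    - [0, 0, 0]
  turn: [0, 0, 0]

```text
clock: 12.55
position: [0.5041, 0.1327, 0.2001]
tool_rot: [[-0.999, 0.051, 0.001], [0.051, 0.999, 0.0], [-0.001, 0.0, -1.0]]
contact_force: [-2.7, -1.2, 4.9]
finger_gap: 0.0173
grip_force: 60.1
```

Emit:
arm_command:
  translation:
    - [0, 0.004, -0.001]
    - [0, 0.006, 0]
    - [0, 0.008, 0]
    - [0, 0.008, 0]
    - [0, 0.008, 0]
    - [0, 0.008, 0]
    - [0, 0.008, 0]
    - [0, 0.008, 0]
    - [0, 0.008, 0]
    - [0, 0.008, 0]
    - [0, 0.008, 0]
    - [0, 0.006, 0]
    - [0, 0.004, 0]
    - [0, 0, 0]
    - [0, 0, 0]
  turn: [0, 0, 0, 0, 0, 0, 0, 0, 0, 0, 0, 0, 0, 0, 0]

```text
clock: 13.8
position: [0.5059, 0.155, 0.1999]
tool_rot: [[-0.999, 0.051, 0.002], [0.051, 0.999, -0.001], [-0.002, -0.001, -1.0]]
contact_force: [0.2, -5.2, 5.3]
finger_gap: 0.0174
grip_force: 60.0
```

```bash
python3 m.py
```

```text
t 13.8 tcp rail mm [ -5.71  -7.67 199.93] F [ 0.2 -5.2  5.3] yaw 177.05396908366748
```

Emit:
arm_command:
  translation:
    - [0.004, 0.004, 0]
    - [0, 0.004, 0]
    - [0, 0.004, 0]
    - [0, 0.004, 0]
    - [0, 0, 0]
  turn: [0, 0, 0, 0, 0]

```text
clock: 14.22
position: [0.5044, 0.1604, 0.1994]
tool_rot: [[-0.999, 0.051, -0.0], [0.051, 0.999, 0.002], [0.0, 0.001, -1.0]]
contact_force: [-0.4, 0.0, -1.0]
finger_gap: 0.0172
grip_force: 58.9
```

Emit:
arm_command:
  translation:
    - [0, 0.004, 0]
    - [0, 0.004, 0]
    - [0, 0, 0]
  turn: [0, 0, 0]

```text
clock: 14.47
position: [0.5033, 0.1625, 0.1985]
tool_rot: [[-0.999, 0.05, -0.003], [0.05, 0.999, 0.001], [0.003, 0.001, -1.0]]
contact_force: [-0.3, 0.3, -3.0]
finger_gap: 0.0174
grip_force: 59.0
```

Emit:
arm_command:
  translation:
    - [0, 0.004, 0]
    - [0, 0.004, 0]
    - [0, 0, 0]
  turn: [0, 0, 0]

```text
clock: 14.72
position: [0.5043, 0.164, 0.1993]
tool_rot: [[-0.999, 0.051, -0.001], [0.051, 0.999, 0.0], [0.001, 0.0, -1.0]]
contact_force: [1.4, -0.9, -2.5]
finger_gap: 0.0171
grip_force: 59.0
```

```bash
python3 m.py
```

```text
t 14.7167 tcp rail mm [ -7.78   1.24 199.27] F [ 1.4 -0.9 -2.5] yaw 177.0988291514009
```

The nose is free over the notch now; I'll lower it gently.

Emit:
arm_command:
  translation:
    - [0, 0, 0.004]
    - [0, 0, 0.004]
    - [0, 0, 0]
  turn: [0, 0, 0]

```text
clock: 14.97
position: [0.5044, 0.1636, 0.1973]
tool_rot: [[-0.999, 0.051, -0.0], [0.051, 0.999, -0.0], [0.0, -0.0, -1.0]]
contact_force: [0.4, -0.1, -2.0]
finger_gap: 0.0171
grip_force: 59.0
```

Emit:
arm_command:
  translation:
    - [0, 0, 0.004]
    - [0, 0, 0.004]
    - [0, 0, 0]
  turn: [0, 0, 0]

```text
clock: 15.22
position: [0.5044, 0.1636, 0.1953]
tool_rot: [[-0.999, 0.051, -0.0], [0.051, 0.999, -0.0], [0.0, -0.0, -1.0]]
contact_force: [0.2, 0.9, -2.8]
finger_gap: 0.0174
grip_force: 59.0
```

```bash
python3 m.py
```

```text
t 15.2167 tcp rail mm [ -7.62   0.83 195.33] F [ 0.2  0.9 -2.8] yaw 177.07411889382075
```

Inside the notch and still free. About 2 mm remain to the floor (0.1933).

Emit:
arm_command:
  translation:
    - [0, 0, 0.004]
    - [0, 0, 0.002]
    - [0, 0, 0]
  turn: [0, 0, 0]

```text
clock: 15.47
position: [0.5045, 0.1637, 0.1939]
tool_rot: [[-0.999, 0.051, -0.0], [0.051, 0.999, -0.0], [0.0, -0.0, -1.0]]
contact_force: [-0.5, 0.5, -2.9]
finger_gap: 0.0173
grip_force: 59.0
```

Emit:
arm_command:
  translation:
    - [0, 0, 0.002]
    - [0, 0, 0]
    - [0, 0, 0]
  turn: [0, 0, 0]

```text
clock: 15.72
position: [0.5045, 0.1637, 0.1935]
tool_rot: [[-0.999, 0.051, -0.0], [0.051, 0.999, -0.0], [0.0, -0.0, -1.0]]
contact_force: [0.6, -0.7, -2.8]
finger_gap: 0.0175
grip_force: 59.0
```

Emit:
arm_command:
  translation:
    - [0, 0, 0.002]
    - [0, 0, 0]
    - [0, 0, 0]
  turn: [0, 0, 0]

```text
clock: 15.97
position: [0.5047, 0.1637, 0.1933]
tool_rot: [[-0.999, 0.051, 0.0], [0.051, 0.999, 0.0], [-0.0, 0.0, -1.0]]
contact_force: [0.1, -0.8, -0.2]
finger_gap: 0.0174
grip_force: 59.4
```

Emit:
arm_command:
  translation:
    - [0, 0, 0]
    - [0, 0, 0]
    - [0, 0, 0]
    - [0, 0, 0]
    - [0, 0, 0]
    - [0, 0, 0]
    - [0, 0, 0]
    - [0, 0, 0]
    - [0, 0, 0]
    - [0, 0, 0]
  turn: [0, 0, 0, 0, 0, 0, 0, 0, 0, 0]
  hand: 0

```text
clock: 16.8
position: [0.5046, 0.1637, 0.193]
tool_rot: [[-0.999, 0.051, -0.0], [0.051, 0.999, 0.0], [0.0, 0.0, -1.0]]
contact_force: [0.2, -0.3, -0.5]
finger_gap: 0.0852
grip_force: 0.0
```

Emit:
arm_command:
  translation:
    - [0, 0, -0.01]
    - [0, 0, -0.03]
    - [0, 0, -0.06]
    - [0, 0, -0.08]
    - [0, 0, -0.08]
    - [0, 0, -0.08]
    - [0, 0, -0.08]
    - [0, 0, -0.04]
    - [0, 0, 0]
    - [0, 0, 0]
  turn: [0, 0, 0, 0, 0, 0, 0, 0, 0, 0]

```text
clock: 17.63
position: [0.505, 0.1638, 0.3089]
tool_rot: [[-0.999, 0.051, 0.002], [0.051, 0.999, 0.001], [-0.002, 0.001, -1.0]]
contact_force: [0.6, 0.5, -0.6]
finger_gap: 0.0851
grip_force: 0.0
```

```bash
python3 - <<'E'
from m import *
C=cal("wrist");im,d=bot.read_camera("wrist");P=cloud("wrist",d,C)
im2,d2=bot.read_camera("scene")
w=P[...,:2]-[.512,.1624];u=w@ex;v=w@ey;z=P[...,2];ok=d>0
k=ok&(z>.221)&(z<.245)&(abs(u)<.03)&(abs(v)<.03)
print("knob top z",k.sum(),np.percentile(z[k],[5,50,95]),"u,v",np.median(u[k]),np.percentile(v[k],[3,50,97]))
k=ok&(abs(v)<.025)&(u<-.006)&(u>-.03)&(z>.10)&(z<.178)
print("plate fit",k.sum(),np.polyfit(z[k]-.17,u[k],1))
cv2.imwrite("pics/w4.png",np.hstack([cv2.resize(im,(400,300)),cv2.resize(im2[120:270,180:380],(400,300))]))
E
```

```text
t 17.6333 tcp rail mm [ -7.06   1.06 308.85] F [ 0.6  0.5 -0.6] yaw 177.07643290155613
knob top z 589 [0.22462179 0.23114493 0.23256369] u,v -0.013715877389815721 [-0.00747562  0.00081601  0.00988339]
plate fit 539 [-0.0055392  -0.01267468]
```

View pics/w4.png

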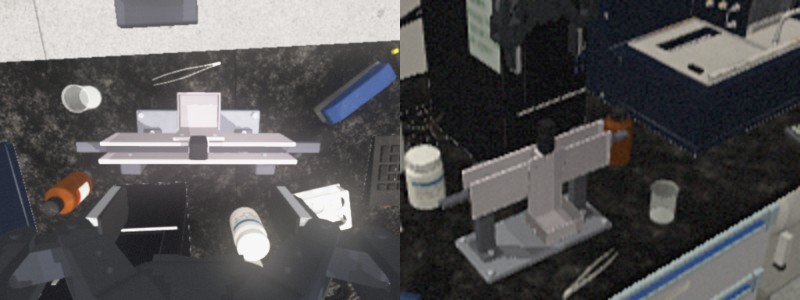

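The carrier hangs in the notch, leaning against the skirt. The knob top is at z 0.231–0.232, as expected when fully seated. The bystanders are untouched and the gripper is clear.

```bash
python3 -c "
from cell import bot
print(bot.finish_job())"
```

```text
the job is handed in; nothing more can be done
None
```

The carrier hangs on the rail with its nose seated at the bottom of the index notch; it has been let go, the other things were left alone, and the job was handed in at about 18 s, with no verdict returned.

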